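# Tighten the pug mill's flange nut between its ribs

## Task

The pug mill's barrel has been closed after cleaning, but the bare steel nut in the middle bay of its flange, on the tool rest's side, is still loose. Take the ring spanner from its wooden rest and tighten the nut with it clockwise, stroke by stroke between the two ribs, until it comes up solid under a firm pull of about 1.5 N m; do not over-tighten it or force the spanner against the casting. Then lay the spanner back across both blocks of the rest without dropping it, and leave the unfired ware alone.

Things in the scene. Friction and masses are not known exactly. Their poses are not given: they have to be found in the camera images.
- mill: The bench pug mill, cast, grey-green, bolted down. Origin on the bench straight below the loose nut's axis; z up, x along the barrel to the gearbox, y from the nut to the barrel (barrel axis at y = +101 mm, its wall 37 mm from the nut's axis). The flange's top is 125 mm over the bench; its free edge lies at y = -34 mm.
- shell: The mill's upper half shell (fixed): flange and ribs. Same origin and axes as mill. Two ribs flank the middle bay: inner faces at x = -44 and +44 mm, 8 mm thick, from the barrel out to y = -34 mm, tops 167 mm over the bench. They stop the seated spanner's handle about 42 degrees to either side of -y (handle pointing away from the barrel).
- nut: The loose nut, bare steel, axis vertical. Origin at the centre of its foot, 128 mm over the bench, on a washer. Hexagon 36 mm across flats and 20 mm high: full to 16 mm, then a cone from 17.8 to 14.5 mm radius. A stud of 23 mm diameter stands 10 mm out of it. Its x axis is square to a pair of flats and turns with it. The neighbouring nuts are painted like the mill and tight.
- nut_turn (a joint): Turn of the loose nut in rad, growing clockwise seen from above. 0 to 0.45 at the start; it comes up solid at 2.10, where the yellow mark on it meets the yellow mark on the flange. Turning it takes 0.35 to 0.55 N m; once solid, the moment rises steeply (1.5 N m is firm, 2.7 too much). It stays where it is left, and turns back with a seated spanner that is swung back.
- spanner: The ring spanner, steel, about 0.55 kg, 266 mm long, at the start on its rest. Origin under the middle of its handle; x along the handle to the ring, z up; both faces alike.
- spanner_mid (a point): Centre of the spanner's handle, half-way up, 9 mm over what the spanner lies on; near its centre of mass. The handle is 20 mm wide and 12 mm thick, straight from 95 mm behind to 85 mm ahead of this point; an eye of 30 mm diameter, 18 mm thick, ends it 110 mm behind.
- spanner_ring (a point): Centre of the ring, half-way up, 115 mm ahead of spanner_mid. The ring is 18 mm thick and about 53 mm over, with a six-sided hole 37.5 mm across flats, one pair of flats square to the handle: it fits the nut with the handle along the nut's x axis or any 60 degrees from it. Fully down, this point is 9 mm above the nut's foot.
- rest: The wooden tool rest, it does not move. Origin under its centre; x along it. Base 290 x 85 x 10 mm; two blocks across it, 42 mm wide (along x), centred at x = -115 and +115 mm, tops 42 mm over the bench.
- rest_mid (a point): Middle of the rest, half-way between its two blocks, level with their tops. At the start spanner_mid lies 9 mm above it, within 12 mm, ring to the rest's +x.
- mug_a: Unfired mug, clay-coloured, 82 mm across, 92 mm high, on the ware board beyond the work. Origin under its foot.
- mug_b: A second unfired mug like the first.
- bowl: Unfired bowl, darker, 110 mm across, 55 mm high, on the same board. Origin under its foot.

How it is judged:
By the outcome, as a careful person would: the job done as asked, in the order asked, and still so for the second after the job is handed in, with the robot touching nothing.
It also fails if it takes over 70 s, if anything falls off the work surface, if the arm or the gripper's body presses on something with over 40 N, if the wrist force passes 120 N, or if a joint passes its speed limit or range.

## Robot

A 7-joint arm with a two-finger parallel gripper is mounted at the origin on the work surface. World frame = base frame: x ahead of the robot, y to its left, z up, the work surface at z = 0. Lengths are in mm, angles in rad, forces in N, time in s.
With the tool pointing down it reaches from about 425 to 875 mm from the base axis. Payload 4.7 kg.
Tool frame: the origin (TCP) lies midway between the tips of the shut fingers; the grasp point (between the pads) lies 19 mm behind it (arm.grasp_offset is the distance from the TCP to the grasp point, in mm); z points along the fingers, x is the direction in which the jaws open and shut, and the axes are right-handed (so a half turn about z gives the same grasp; the last joint's range is limited). The gripper opens to 85 mm and grips with 20 to 120 N. Pads are 22 mm wide; open, the fingers measure 114 mm over their backs; the gripper's body (76 mm by 85 mm) begins 54 mm behind the grasp point. The pads swing forward as they close: fully open they stand 13 mm farther back than shut.
Start: joints at [-1.159, 0.321, -0.07, 1.45, 0.023, 1.371, -0.057], TCP at [251.832, 599.254, 231.349] pointing down, gripper open.
Joint ranges: [-2.86, 2.86], [-0.3, 2.09], [-1.38, 1.24], [0.06, 2.45], [-1.56, 4.7], [0.09, 2.05], [-2.69, 2.69]. Speed limits (rad/s): [2.57, 2.57, 3.14, 3.14, 3.14, 3.14, 3.14].

## Interface

Orientations are given as a 3x3 rotation matrix whose columns are the frame's x, y, z axes.
In Python, from bench import sensors, imaging, workorder, arm gives the robot as it stands. The module is installed in compiled form; this text tells all that it offers.
- The arm moves only by the tool drive_tool, never from a script. Its argument "commands" is a list of rows, each a list of 3 entries, a list of its own where there are three numbers: the shift along the world's x, y, z in m, then the turn about the world's z in rad, then the closure, from 0 (fully open) to 1 (shut). In form: [[[x, y, z], yaw, gripper], ...]. A call has 1 to 8 rows; each row shifts and turns the commanded pose from where the row before left it; what a row does not reach is not made up. A row lasts 1/12 s, in which the tool goes at most 41.7 mm and 7.16 degrees, less where a joint would pass 70% of its speed; a pose out of reach is approached as far as the arm can. A call with a gripper value outside its range is refused whole. The fingers move at their own pace and stop on an object; "force" is the grip in N (left out, the last holds). Time passes only in rows, so rows that do not move let the fingers close. It gives the time, the measured TCP pose, the force and the opening at its end, in the units of the state.
- sensors.sense(): the state, without advancing time (a new reading comes with each control period).
- imaging.capture(name): name is "scene" or "top" or "wrist"; returns a dict with "frame" (384x512x3 uint8, red, green, blue), "K" (3x3 intrinsics, pixels), "camera_from_world" (4x4, takes a point from world to camera coordinates); the wrist camera has in their place "mount" (4x4, takes a point from camera to tool coordinates, whose origin is the TCP and whose axes are the tool frame's). Camera axes: x right, y down, z forward; pixel columns grow to the right and rows downward; lengths in mm; the calibration is good to about 2 mm. A picture is of the moment at which its call begins: read the wrist's pose just before it. There is no depth.
- workorder.hand_in(): hands the job in, once; it reports no verdict.
The state is a dict: "time_s": time; "q": joint angles; "qd": joint speeds; "tau": joint torques, N m; "ee_pos": TCP position; "orientation": TCP orientation; "force": force on the tool from outside, world axes, zero at the start; "torque": the same for the moment, N m; "gripper_width": finger opening in mm.
Only numpy, scipy, OpenCV 4.12 (cv2) and the standard library are available. Lean on these libraries where they do the work, as an engineer would, in place of code of your own. Each camera call takes 0.05 s, during which the arm holds its last target. There are 200 camera calls.

## Working session

There is one attempt and no reset: what is moved stays moved. The work goes in short steps, Python scripts to look and compute and a tool call to move; the robot and the scene stay as the last step left them, time stands still between calls to the robot, and variables do not carry over. Pictures are saved under pics/ and viewed, about 8 in all and at most 12, crops included, and the job is handed in when it is done.

Besides the shell and the picture viewer there is one more tool, called as a command line: name --argument value ..., lists and objects as JSON in quotes. drive_tool: Moves the arm, as the interface text tells. Its arguments: {"type":"object","properties":{"commands":{"type":"array","items":{"type":"array"}},"force":{"type":"number"}},"required":["commands"]}

```bash
mkdir -p pics
cat > h.py <<'E'
import numpy as np, cv2
from bench import sensors, imaging, workorder, arm
def px(c,p):
    T=c["camera_from_world"];p=np.atleast_2d(p)
    q=(T[:3,:3]@p.T+T[:3,3:]); u=c["K"]@q; return (u[:2]/u[2]).T
def ray(c,uv,z):
    T=c["camera_from_world"];R=T[:3,:3];o=-R.T@T[:3,3]
    d=R.T@np.linalg.inv(c["K"])@np.array([uv[0],uv[1],1.]); return o+d*(z-o[2])/d[2]
def wcap():
    s=sensors.sense();c=imaging.capture("wrist");T=np.eye(4);T[:3,:3]=s["orientation"];T[:3,3]=s["ee_pos"]
    c["camera_from_world"]=np.linalg.inv(T@c["mount"]);return c
def save(c,n,crop=None,f=1):
    im=c["frame"][...,::-1]
    if crop: im=im[crop[1]:crop[3],crop[0]:crop[2]]
    cv2.imwrite("pics/"+n,cv2.resize(im,None,fx=f,fy=f,interpolation=cv2.INTER_CUBIC))
E
python3 - <<'E'
from h import *
import pickle
t=imaging.capture("top");s=imaging.capture("scene");pickle.dump((t,s),open("c.pkl","wb"))
save(t,"top.png",f=1.5);save(s,"scene.png",f=1.5)
for c in(t,s): T=c["camera_from_world"];print((-T[:3,:3].T@T[:3,3]).round(),c["K"][0])
print(sensors.sense(),arm.grasp_offset)
E
```

```text
[385. -87. 969.] [434.76416082   0.         264.04760961]
[840. 222. 668.] [375.38206628   0.         255.01585978]
{'time_s': 0.1, 'q': array([-1.1588972 ,  0.32176317, -0.07009921,  1.45155997,  0.02260935,
        1.37080918, -0.05691708]), 'qd': array([ 0.0006703 , -0.0017782 , -0.00148924, -0.00129535, -0.00095899,
       -0.00028876,  0.0013566 ]), 'tau': array([-7.52959977e-05, -4.94879901e+01, -3.83904800e-01, -3.15207410e+01,
        1.30312305e-02,  7.52403197e-03, -2.62336542e-06]), 'ee_pos': array([251.65359187, 598.77887383, 230.32021705]), 'orientation': array([[ 3.87365283e-01,  9.21926132e-01, -5.86849334e-04],
       [ 9.21924659e-01, -3.87365715e-01, -1.65129386e-03],
       [-1.74969627e-03,  9.86230400e-05, -9.99998464e-01]]), 'force': array([-0.31613771, -0.27383404, -0.08510398]), 'torque': array([ 0.00159848,  0.02368235, -0.07029202]), 'gripper_width': 85.27335036787281} 18.700000000000003
```

View pics/top.png

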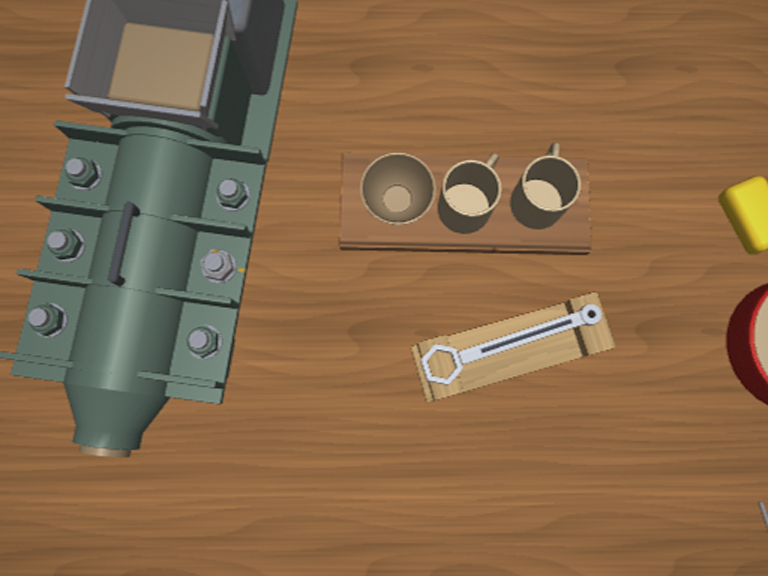

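View pics/scene.png

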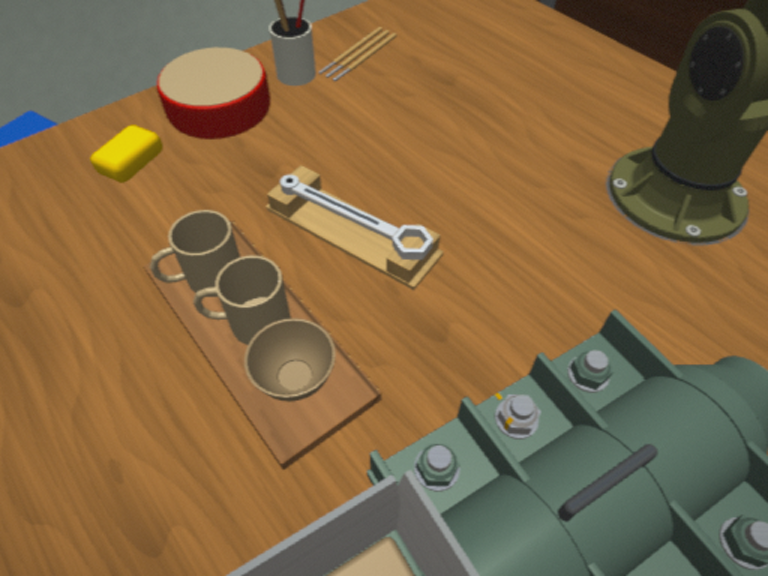

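Top view (x1.5): loose nut near (217,265) between ribs, spanner ring (441,364), eye (591,314), mugs and bowl behind. The scene view shows the same, with the yellow marks at the nut.

Run:
```python
from h import *
import pickle
t,s=pickle.load(open("c.pkl","rb"))
r=lambda c,x0,y0,w,h,f:cv2.resize(c["frame"][y0:y0+h,x0:x0+w,::-1],None,fx=f,fy=f,interpolation=cv2.INTER_CUBIC)
a=np.hstack([r(t,110,140,65,50,6),r(s,310,240,65,50,6)]) # nut crops
b=r(t,270,190,142,80,5.49)
b=cv2.resize(b,(780,int(b.shape[0]*780/b.shape[1])))[:300]
cv2.imwrite("pics/crops.png",np.vstack([a,b]))
for z,n,uv in [(51,'ring',(441,364)),(51,'eye',(591,314)),(148,'nut',(217,265))]: print(n,ray(t,(np.array(uv)-.25)/1.5,z).round(1))
for z,n,uv in [(51,'ring',(413,240)),(51,'eye',(290,183)),(148,'nut',(520,415))]: print(n,ray(s,(np.array(uv)-.25)/1.5,z).round(1))
```

```text
ring [ 454.  -168.4   51. ]
eye [ 523.7 -385.    51. ]
nut [575.4 125.4 148. ]
ring [ 448.7 -171.9   51. ]
eye [ 519.5 -386.3   51. ]
nut [582.3 131.  148. ]
```

View pics/crops.png

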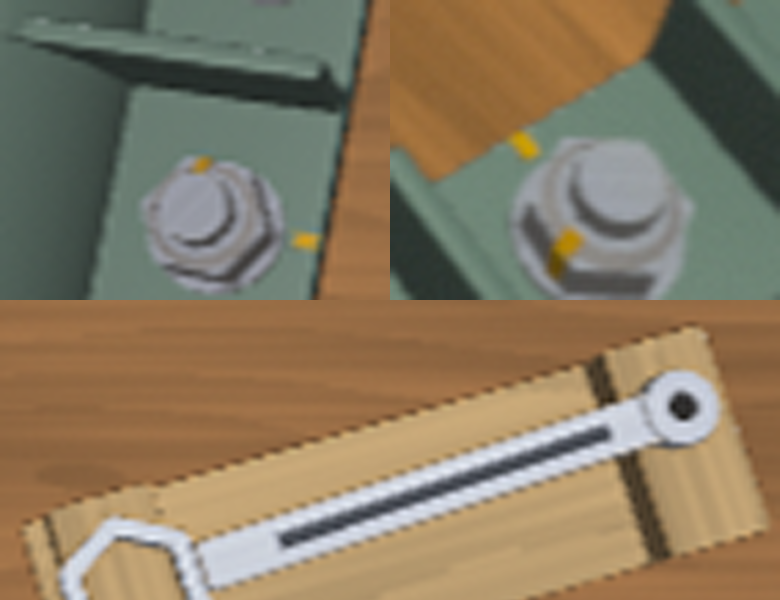

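The crops show: top: stud top about (193,210), nut mark (204,165), flange mark (306,241); scene: stud top (618,178). The spanner lies across both blocks.

Run:
```python
from h import *
import pickle
t,s=pickle.load(open("c.pkl","rb"))
A=lambda u,v:((u-2.5)/6+110,(v-2.5)/6+140); B=lambda u,v:((u-392.5)/6+310,(v-2.5)/6+240)
for n,z,a,b in [('stud',158,(193,210),(618,178)),('fmark',126,(306,241),(525,146)),('nmark',147,(204,165),(568,243))]:
  print(n,ray(t,A(*a),z).round(1),ray(s,B(*b),z).round(1))
for uv in [(268,153),(250,227),(240,298),(224,391)]: print('ribend',ray(t,(np.array(uv)-.25)/1.5,167).round(1))
c=wcap();print(c["mount"].round(3),c["K"][0])
```

```text
stud [576.9 128.2 158. ] [577.4 126.  158. ]
fmark [573.8  99.2 126. ] [572.9  98.1 126. ]
nmark [594.4 128.3 147. ] [594.3 127.8 147. ]
ribend [720.1  61.  167. ]
ribend [620.4  81.  167. ]
ribend [528.8  90.2 167. ]
ribend [414.7 105.3 167. ]
[[ 1.00000e+00 -0.00000e+00 -1.00000e-03 -1.97000e-01]
 [ 1.00000e-03  9.45000e-01  3.28000e-01 -8.37680e+01]
 [ 1.00000e-03 -3.28000e-01  9.45000e-01 -1.42871e+02]
 [ 0.00000e+00  0.00000e+00  0.00000e+00  1.00000e+00]] [343.17734842   0.         259.03225934]
```

drive_tool --commands '[[[0.01, -0.015, 0.012], -0.05, 0], [[0.02, -0.03, 0.012], -0.055, 0], [[0.02, -0.03, 0.012], -0.055, 0], [[0.02, -0.03, 0.012], -0.055, 0], [[0.02, -0.03, 0.012], -0.055, 0], [[0.02, -0.03, 0.01], -0.055, 0], [[0.02, -0.03, 0.01], -0.055, 0], [[0.02, -0.03, 0], -0.055, 0]]'

```text
time_s: 0.82
ee_pos: [403.1, 373.2, 313.6]
orientation: [[0.742, 0.671, 0.002], [0.671, -0.742, 0.003], [0.004, -0.0, -1.0]]
force: [1.1, 1.0, 0.5]
gripper_width: 85.4
```

drive_tool --commands '[[[0.02, -0.03, 0], -0.055, 0], [[0.02, -0.03, 0], -0.055, 0], [[0.02, -0.03, 0], -0.055, 0], [[0.02, -0.03, 0], -0.055, 0], [[0.02, -0.03, 0], -0.055, 0], [[0.02, -0.03, 0], -0.055, 0], [[0.02, -0.03, 0], -0.055, 0], [[0.02, -0.03, 0], -0.055, 0]]'

```text
time_s: 1.48
ee_pos: [562.4, 132.6, 311.3]
orientation: [[0.957, 0.291, -0.0], [0.291, -0.957, 0.0], [-0.0, -0.0, -1.0]]
force: [0.1, 0.6, 0.4]
gripper_width: 85.2
```

drive_tool --commands '[[[0.006, 0.0, -0.02], 0, 0], [[0.006, 0.0, -0.03], 0, 0], [[0.003, 0.0, -0.015], 0, 0], [[0, 0, 0], 0, 0], [[0, 0, 0], 0, 0], [[0, 0, 0], 0, 0]]'

```text
time_s: 1.98
ee_pos: [577.2, 134.5, 247.6]
orientation: [[0.956, 0.294, 0.001], [0.294, -0.956, 0.0], [0.001, 0.0, -1.0]]
force: [-0.4, 0.5, 0.7]
gripper_width: 85.5
```

Run:
```python
from h import *
import pickle
c=wcap();pickle.dump(c,open("w1.pkl","wb"))
p=px(c,[577,127,148])[0];print(p,sensors.sense()["q"].round(2))
u,v=(p-[65,50]).astype(int);print(u,v)
save(c,"w1.png",(u,v,u+130,v+100),6)
```

```text
[255.07050403 203.21039715] [-0.61  0.19  0.39  1.59 -0.07  1.37  0.09]
190 153
```

View pics/w1.png

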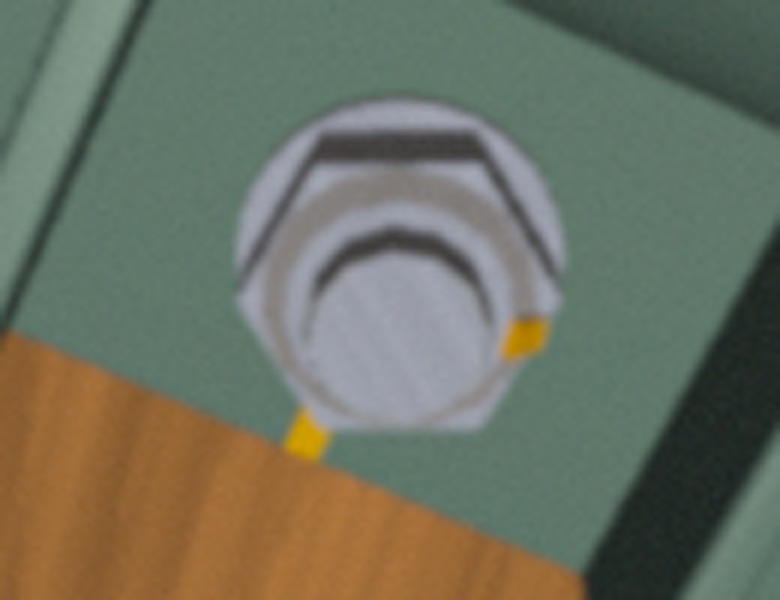

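Wrist crop (x6): stud top centre (402,342), hexagon's far edge (300,430)-(482,430), right corner (560,297), left (237,297), nut mark (525,338), flange mark (306,436), flange edge (10,330)-(582,577).

Run:
```python
from h import *
import pickle
c=pickle.load(open("w1.pkl","rb"))
f=lambda u,v,z:ray(c,((u-2.5)/6+190,(v-2.5)/6+153),z)[:2]
ang=lambda a,b:np.degrees(np.arctan2(*(b-a)[::-1]))
print('stud',f(402,342,158))
L,R,b1,b2=f(237,297,144),f(560,297,144),f(302,430,144),f(484,430,144)
print('hexmid',(L+R)/2,np.linalg.norm(R-L),ang(L,R),'edge',ang(b1,b2),np.linalg.norm(b2-b1),'edgemid dist',(b1+b2)/2)
print('foot',f(313,133,128),f(478,131,128),ang(f(313,133,128),f(478,131,128)))
a,b=f(10,330,125),f(582,577,125);print('flange edge',ang(a,b),a,b)
fm=f(306,436,126);n=f(402,342,158);print('fmark',fm,ang(n,fm),'nmark',ang(n,f(525,338,146)))
w=f(400,100,125.5);print('washer top',w,f(236,250,126),f(565,250,126))
```

```text
stud [578.49435291 126.20587038]
hexmid [577.81303172 126.64125685] 41.2347561211969 17.037997381957812 edge 17.03358457468977 23.773055918281838 edgemid dist [582.51031829 108.69786121]
foot [561.89494882 139.73538439] [582.6755408 146.3927927] 17.763724922340298
flange edge -8.493415323268328 [529.79263232  99.44120945] [617.60271999  86.32822065]
fmark [573.26844258  96.48531501] -99.97265269229024 nmark 1.9177539536267432
washer top [571.76341361 146.77458552] [556.53921415 120.24299742] [599.28724534 133.34462193]
```

drive_tool --commands '[[[-0.004, -0.017, 0], 0, 0], [[-0.0075, -0.034, 0], 0, 0], [[-0.0075, -0.034, 0], 0, 0], [[-0.0075, -0.034, 0], 0, 0], [[-0.0075, -0.034, 0], 0, 0], [[-0.0075, -0.034, 0], 0, 0], [[-0.0075, -0.034, -0.01], 0, 0], [[-0.0075, -0.034, -0.01], 0, 0]]'

```text
time_s: 2.7
ee_pos: [520.2, -123.3, 228.3]
orientation: [[0.956, 0.293, 0.004], [0.293, -0.956, 0.0], [0.004, 0.001, -1.0]]
force: [0.2, 0.2, -0.7]
gripper_width: 85.5
```

drive_tool --commands '[[[-0.0075, -0.034, -0.01], 0.01, 0], [[-0.0075, -0.034, -0.01], 0.01, 0], [[-0.0075, -0.034, -0.01], 0, 0], [[-0.0075, -0.034, -0.005], 0, 0], [[-0.004, -0.02, 0], 0, 0], [[0, 0, 0], 0, 0], [[0, 0, 0], 0, 0]]'

```text
time_s: 3.28
ee_pos: [485.6, -278.7, 192.5]
orientation: [[0.951, 0.309, 0.002], [0.309, -0.951, -0.0], [0.002, 0.001, -1.0]]
force: [0.9, 0.5, 0.4]
gripper_width: 85.2
```

Run:
```python
from h import *
import pickle
c=wcap();pickle.dump(c,open("w2.pkl","wb"))
print(px(c,[[451.5,-170,51],[521.5,-385.7,51]]).round(),sensors.sense()["force"],sensors.sense()["torque"],sensors.sense()["ee_pos"])
save(c,"w2.png",None,1.5)
```

```text
[[260.  33.]
 [260. 290.]] [-0.10100709  1.13804037  0.34370672] [0.03093436 0.02870673 0.03514193] [ 486.45902971 -276.85806121  192.29538903]
```

View pics/w2.png

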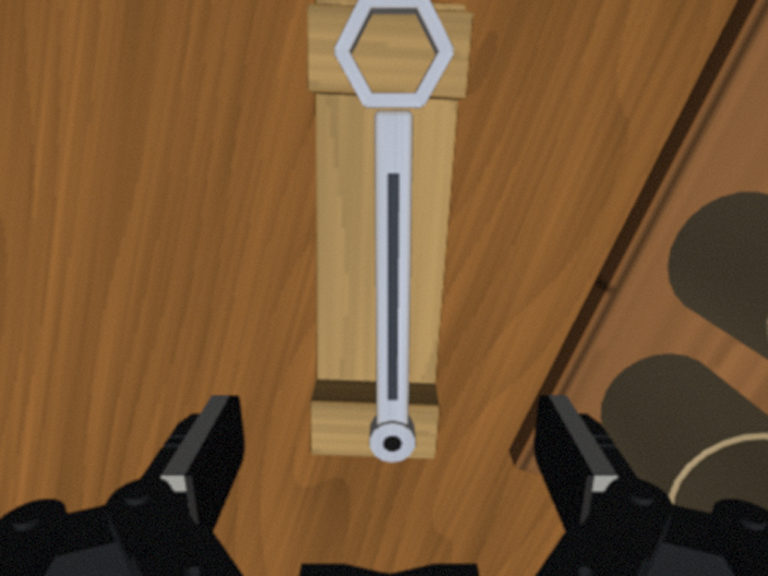

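Ring centre (394,51), eye (392,443), handle between at columns 377-411; clear of the mugs.

Run:
```python
from h import *
import pickle
c=pickle.load(open("w2.pkl","rb"));t,s=pickle.load(open("c.pkl","rb"))
f=lambda u,v,z:ray(c,((u-.25)/1.5,(v-.25)/1.5),z)[:2]
r,e=f(394,51,60),f(392,443,60);d=r-e
print(r,e,np.linalg.norm(d),np.degrees(np.arctan2(d[1],d[0])),'mid',r-115*d/np.linalg.norm(d))
h1,h2=(f(376,120,57)+f(412,120,57))/2,(f(377,380,57)+f(409,380,57))/2
d=h1-h2;print('handle',h1,h2,np.degrees(np.arctan2(d[1],d[0])),np.linalg.norm(f(376,120,57)-f(412,120,57)))
# rest: block corners z=42
b=[f(308,92,42),f(466,97,42),f(312,402,42),f(438,404,42)];print('blocks inner',np.round(b,1))
m1,m2=(b[0]+b[1])/2,(b[2]+b[3])/2;d=m1-m2;print('rest',(m1+m2)/2,np.linalg.norm(d),np.degrees(np.arctan2(d[1],d[0])))
tt=lambda u,v,z:ray(t,((u-.25)/1.5,(v-.25)/1.5),z)[:2].round()
print('mugs',tt(472,188,92),tt(552,183,92),'bowl',tt(398,188,55))
```

```text
[ 453.88757504 -170.7576156 ] [ 522.84762209 -384.989567  ] 225.05736400077186 107.84307188533454 mid [ 489.12483753 -280.22603722]
handle [ 463.85664446 -201.03964982] [ 510.06392366 -343.82834421] 107.93189241096795 18.454005494899096
blocks inner [[ 416.2 -201.9]
 [ 496.9 -178.3]
 [ 467.6 -383.3]
 [ 546.2 -359.4]]
rest [ 481.73232899 -280.69862847] 188.09325117768594 105.51205595722544
mugs [ 699. -214.] [ 706. -328.] bowl [ 712. -110.]
```

drive_tool --commands '[[[0.0025, -0.003, -0.02], 0, 0], [[0, 0, -0.035], 0, 0], [[0, 0, -0.035], 0, 0], [[0, 0, -0.03], 0, 0], [[0, 0, -0.025], 0, 0], [[0, 0, -0.016], 0, 0], [[0, 0, 0], 0, 0]]'

```text
time_s: 3.92
ee_pos: [487.4, -276.2, 27.1]
orientation: [[0.949, 0.316, -0.005], [0.316, -0.949, 0.003], [-0.004, -0.005, -1.0]]
force: [-0.9, 0.2, 0.5]
gripper_width: 85.3
```

drive_tool --commands '[[[0, 0, 0.002], 0, 0], [[0, 0, 0], 0, 0], [[0, 0, 0], 0, 0]]'

```text
time_s: 4.17
ee_pos: [490.6, -279.9, 34.4]
orientation: [[0.95, 0.314, 0.004], [0.314, -0.95, -0.001], [0.003, 0.002, -1.0]]
force: [0.5, -0.4, 0.5]
gripper_width: 85.3
```

drive_tool --commands '[[[-0.001, 0, -0.003], 0, 0], [[0, 0, 0], 0, 0.3], [[0, 0, 0], 0, 0.6], [[0, 0, 0], 0, 1], [[0, 0, 0], 0, 1], [[0, 0, 0], 0, 1], [[0, 0, 0], 0, 1], [[0, 0, 0], 0, 1]]' --force 90

```text
time_s: 4.83
ee_pos: [488.1, -279.9, 29.7]
orientation: [[0.95, 0.313, 0.001], [0.313, -0.95, -0.0], [0.0, 0.0, -1.0]]
force: [0.4, -0.0, 2.9]
gripper_width: 18.6
```

drive_tool --commands '[[[0, 0, 0.01], 0, 1], [[0, 0, 0.03], 0, 1], [[0, 0, 0.03], 0, 1], [[0, 0, 0.03], 0, 1], [[0, 0, 0.03], 0, 1], [[0, 0, 0.01], 0, 1], [[0, 0, 0], 0, 1], [[0, 0, 0], 0, 1]]'

```text
time_s: 5.5
ee_pos: [487.2, -279.2, 168.2]
orientation: [[0.95, 0.313, -0.001], [0.313, -0.95, 0.001], [-0.001, -0.001, -1.0]]
force: [-0.6, 0.5, -6.4]
gripper_width: 18.4
```

Run:
```python
from h import *
import pickle
s=sensors.sense();c=wcap();pickle.dump((c,s),open("w3.pkl","wb"))
print({k:s[k].round(3) for k in("ee_pos","orientation","force","torque","q")},s["gripper_width"])
save(c,"w3.png",None,1.5)
```

```text
{'ee_pos': array([ 487.194, -279.198,  168.211]), 'orientation': array([[ 0.95 ,  0.313, -0.001],
       [ 0.313, -0.95 ,  0.001],
       [-0.001, -0.001, -1.   ]]), 'force': array([-0.561,  0.487, -6.407]), 'torque': array([-0.024,  0.042, -0.012]), 'q': array([-0.152,  0.203,  0.707,  1.779, -0.141,  1.212,  0.913])} 18.35223212394739
```

View pics/w3.png

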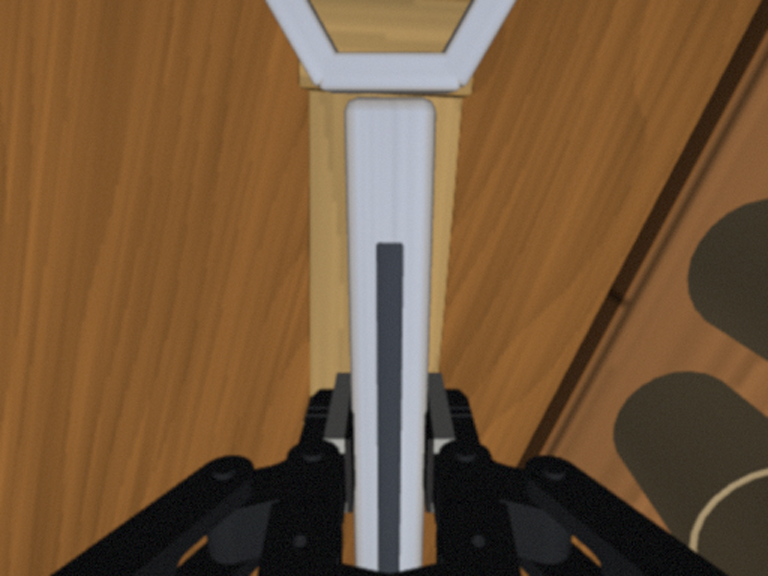

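Run:
```python
from h import *
import pickle
c,s=pickle.load(open("w3.pkl","rb"));R=s["orientation"];p=s["ee_pos"]
def f(u,v,dz):
    w=ray(c,((u-.25)/1.5,(v-.25)/1.5),p[2]+dz);return (R.T@(w-p))[:2].round(2)
for dz in(27,29.5,31.5): print(dz,f(338,53,dz),f(447,53,dz),'outer',f(320,90,dz),f(464,90,dz))
print('handle end',f(346,102,26),f(435,102,26),f(352,380,26),f(426,380,26))
```

```text
27 [ -9.88 -95.65] [ 12.5  -95.63] outer [-13.89 -88.58] [ 16.32 -88.56]
29.5 [ -9.65 -95.4 ] [ 12.24 -95.38] outer [-13.58 -88.48] [ 15.98 -88.46]
31.5 [ -9.47 -95.19] [ 12.04 -95.18] outer [-13.33 -88.4 ] [ 15.71 -88.38]
handle end [ -8.58 -86.23] [ 10.39 -86.22] [ -8.9  -19.58] [ 10.01 -19.58]
```

Spanner held level, ring's near hole flat at row 53, columns 338-447; about 1 mm off the tool axis. Going over the nut.

drive_tool --commands '[[[0.006, 0.012, 0.008], 0, 1], [[0.011, 0.026, 0.008], 0, 1], [[0.013, 0.032, 0], 0, 1], [[0.013, 0.032, 0], 0, 1], [[0.013, 0.032, 0], -0.015, 1], [[0.013, 0.032, 0], 0, 1], [[0.013, 0.032, 0], 0, 1], [[0.013, 0.032, 0], 0, 1]]'

```text
time_s: 6.22
ee_pos: [581.5, -47.9, 182.2]
orientation: [[0.954, 0.298, -0.005], [0.298, -0.954, -0.0], [-0.005, -0.001, -1.0]]
force: [0.2, 0.4, -5.1]
gripper_width: 18.3
```

drive_tool --commands '[[[0.013, 0.032, 0], 0, 1], [[0.01, 0.026, 0], 0, 1], [[0.006, 0.01, 0], 0, 1], [[0, 0, 0], 0, 1], [[0, 0, 0], 0, 1], [[0, 0, 0], 0, 1], [[0, 0, 0], 0, 1]]'

```text
time_s: 6.8
ee_pos: [611.0, 15.9, 184.4]
orientation: [[0.955, 0.295, -0.002], [0.295, -0.955, -0.001], [-0.002, 0.001, -1.0]]
force: [0.0, 0.0, -5.0]
gripper_width: 18.5
```

```bash
cat > st.py <<'E'
from h import *
s=sensors.sense();R=s["orientation"];p=s["ee_pos"];a=np.degrees(np.arctan2(R[1,0],R[0,0]))
r=p+R@np.array([1.1,-114.3,0]);r[2]+=20.5
print(s["time_s"],'tcp',p.round(1),'toolx',a.round(2),'ring',r.round(1),'handle phi',round(a-90+98.5,1),'F',s["force"].round(1),'T',s["torque"].round(2),'w',round(s["gripper_width"],1))
d=np.array([578-p[0],126.5-p[1],0])
# moment about the nut axis of the tool's external load (cw positive)
q=p+R@np.array([0,0,-18.7])-np.array([578,126.5,0]);F=s["force"];T=s["torque"]
print('Mz load about nut from F',round((q[0]*F[1]-q[1]*F[0])/1000,2),'+T',round(T[2],2))
E
python3 st.py
```

```text
6.8 tcp [611.   15.9 184.4] toolx 17.19 ring [578.2 125.4 204.9] handle phi 25.7 F [ 0.  0. -5.] T [-0.04  0.03  0.02] w 18.5
Mz load about nut from F 0.01 +T 0.02
```

drive_tool --commands '[[[0, 0.001, -0.012], 0, 1], [[0, 0, -0.016], 0, 1], [[0, 0, -0.01], 0, 1], [[0, 0, -0.004], 0, 1], [[0, 0, 0], 0, 1], [[0, 0, 0], 0, 1], [[0, 0, 0], 0, 1]]'

```text
time_s: 7.38
ee_pos: [612.4, 19.1, 144.1]
orientation: [[0.955, 0.298, 0.001], [0.298, -0.955, 0.0], [0.001, 0.0, -1.0]]
force: [0.8, -0.7, -5.6]
gripper_width: 18.1
```

```bash
python3 st.py
python3 - <<'E'
from h import *
t=imaging.capture("top");s=imaging.capture("scene")
r=lambda c,x0,y0,w,h,f:cv2.resize(c["frame"][y0:y0+h,x0:x0+w,::-1],None,fx=f,fy=f,interpolation=cv2.INTER_CUBIC)
cv2.imwrite("pics/a.png",np.hstack([r(t,110,140,65,60,6),r(s,310,230,65,60,6)]))
E
```

```text
7.3833 tcp [612.4  19.1 144.1] toolx 17.35 ring [579.4 128.5 164.6] handle phi 25.8 F [ 0.8 -0.7 -5.6] T [-0.06 -0.02 -0.06] w 18.1
Mz load about nut from F 0.06 +T -0.06
```

View pics/a.png

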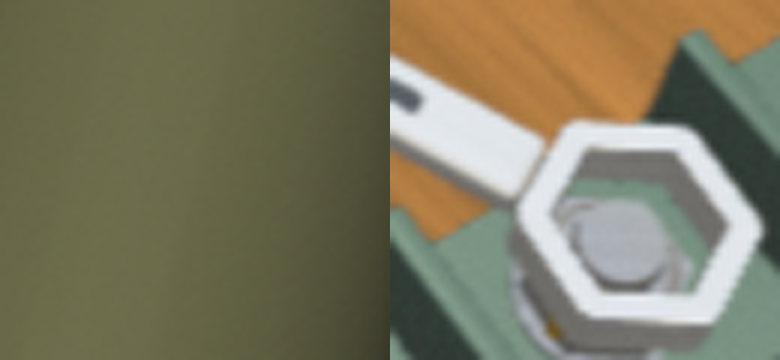

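Scene crop: ring hole corners about (585,150),(683,153),(728,228),(690,293),(592,290),(550,215), stud top at (618,238) inside it.

```bash
python3 st.py
python3 - <<'E'
from h import *
import pickle
t,s=pickle.load(open("c.pkl","rb"))
B=lambda u,v:((u-392.5)/6+310,(v-2.5)/6+230)
P=[(585,150),(683,153),(728,228),(690,293),(592,290),(550,215)]
for z in(171,173.5):
  Q=np.array([ray(s,B(*p),z)[:2] for p in P]);m=Q.mean(0);print(z,m.round(1),np.linalg.norm(Q-m,axis=1).round(1),np.degrees(np.arctan2(*(Q-m).T[::-1])).round(0))
print('stud',ray(s,B(618,238),158))
O=[(570,125),(685,127),(763,228),(713,318),(587,318),(518,215)]
Q=np.array([ray(s,B(*p),171)[:2] for p in O]);print('outer',Q.mean(0))
E
```

```text
7.4833 tcp [612.5  19.2 144.2] toolx 17.36 ring [579.4 128.6 164.7] handle phi 25.9 F [-0.2  0.  -6. ] T [-0.04  0.    0.04] w 18.3
Mz load about nut from F -0.01 +T 0.04
171 [576.9 128.4] [21.5 22.9 21.5 20.9 22.5 21.1] [-101. -167.  135.   77.   13.  -44.]
173.5 [578.2 128.8] [21.4 22.8 21.4 20.8 22.4 21. ] [-101. -167.  135.   77.   13.  -44.]
stud [577.36182058 125.9617394  158.        ]
outer [576.59963674 128.47100682]
```

drive_tool --commands '[[[-0.001, -0.002, -0.004], 0, 1], [[0, 0, -0.005], 0, 1], [[0, 0, -0.004], 0, 1], [[0, 0, 0], 0, 1], [[0, 0, 0], 0, 1], [[0, 0, 0], 0, 1]]'

```text
time_s: 7.98
ee_pos: [610.7, 17.4, 130.2]
orientation: [[0.954, 0.299, -0.0], [0.299, -0.954, 0.0], [-0.0, -0.0, -1.0]]
force: [0.6, 0.4, -4.4]
gripper_width: 18.2
```

```bash
python3 st.py
```

```text
7.9833 tcp [610.7  17.4 130.2] toolx 17.37 ring [577.7 126.8 150.7] handle phi 25.9 F [ 0.6  0.4 -4.4] T [ 0.    0.01 -0.05] w 18.2
Mz load about nut from F 0.08 +T -0.05
```

Ring at the cone; aligned. Lowering on.

drive_tool --commands '[[[0, 0, -0.003], 0, 1], [[0, 0, -0.003], 0, 1], [[0, 0, -0.002], 0, 1], [[0, 0, -0.001], 0, 1], [[0, 0, 0], 0, 1], [[0, 0, 0], 0, 1]]'

```text
time_s: 8.48
ee_pos: [610.8, 17.3, 121.3]
orientation: [[0.954, 0.298, -0.0], [0.298, -0.954, -0.0], [-0.0, 0.0, -1.0]]
force: [-0.0, -0.3, -4.4]
gripper_width: 18.7
```

```bash
python3 st.py
```

```text
8.4833 tcp [610.8  17.3 121.3] toolx 17.36 ring [577.7 126.7 141.8] handle phi 25.9 F [-0.  -0.3 -4.4] T [-0.02 -0.01 -0.02] w 18.7
Mz load about nut from F -0.01 +T -0.02
```

drive_tool --commands '[[[0, 0, -0.003], 0, 1], [[0, 0, 0], 0, 1], [[-0.0077, -0.002, 0], -0.07, 1], [[-0.0078, -0.0015, 0], -0.07, 1], [[0, 0, 0], 0, 1], [[0, 0, 0], 0, 1]]'

```text
time_s: 8.98
ee_pos: [595.6, 13.5, 118.5]
orientation: [[0.986, 0.164, 0.001], [0.164, -0.986, -0.0], [0.001, 0.0, -1.0]]
force: [0.7, -1.6, -5.9]
gripper_width: 18.8
```

```bash
python3 st.py
```

```text
8.9833 tcp [595.6  13.5 118.5] toolx 9.43 ring [577.9 126.5 139. ] handle phi 17.9 F [ 0.7 -1.6 -5.9] T [-0.2  -0.17 -0.1 ] w 18.8
Mz load about nut from F 0.05 +T -0.1
```

drive_tool --commands '[[[-0.0079, -0.0009, 0], -0.07, 1], [[-0.008, -0.0004, 0], -0.07, 1], [[-0.008, 0.0002, 0], -0.07, 1], [[-0.0079, 0.0007, 0], -0.07, 1], [[-0.0079, 0.0013, 0], -0.07, 1], [[-0.0078, 0.0018, 0], -0.07, 1]]'

```text
time_s: 9.48
ee_pos: [548.3, 15.8, 118.6]
orientation: [[0.967, -0.255, 0.001], [-0.255, -0.967, -0.001], [0.002, 0.001, -1.0]]
force: [2.2, -1.5, -5.9]
gripper_width: 18.4
```

```bash
python3 st.py
```

```text
9.4833 tcp [548.3  15.8 118.6] toolx -14.77 ring [578.5 126.  139. ] handle phi -6.3 F [ 2.2 -1.5 -5.9] T [-0.31 -0.31  0.25] w 18.4
Mz load about nut from F 0.29 +T 0.25
```

drive_tool --commands '[[[-0.0076, 0.0024, 0], -0.07, 1], [[-0.0074, 0.0029, 0], -0.07, 1], [[-0.0072, 0.0034, 0], -0.07, 1], [[-0.007, 0.0039, 0], -0.07, 1], [[-0.0067, 0.0044, 0], -0.07, 1], [[-0.0064, 0.0048, 0], -0.07, 1], [[-0.006, 0.0053, 0], -0.07, 1], [[0, 0, 0], 0, 1]]'

```text
time_s: 10.15
ee_pos: [498.6, 43.2, 118.3]
orientation: [[0.734, -0.679, -0.001], [-0.679, -0.734, -0.001], [-0.0, 0.002, -1.0]]
force: [-0.5, -4.2, -5.2]
gripper_width: 18.6
```

```bash
python3 st.py
```

```text
10.15 tcp [498.6  43.2 118.3] toolx -42.77 ring [577.  126.3 138.6] handle phi -34.3 F [-0.5 -4.2 -5.2] T [-0.72  0.04 -0.16] w 18.6
Mz load about nut from F 0.29 +T -0.16
```

drive_tool --commands '[[[0.0034, -0.003, 0], 0.039, 1], [[0.0034, -0.003, 0], 0.039, 1], [[0, 0, 0.001], 0, 1], [[0, 0, 0.004], 0, 1], [[0, 0, 0.01], 0, 1], [[0, 0, 0.013], 0, 1], [[0, 0, 0.008], 0, 1], [[0, 0, 0], 0, 1]]'

```text
time_s: 10.82
ee_pos: [508.2, 38.1, 157.1]
orientation: [[0.785, -0.62, 0.005], [-0.62, -0.785, 0.002], [0.003, -0.004, -1.0]]
force: [0.8, 0.6, -4.7]
gripper_width: 18.5
```

```bash
python3 st.py
```

```text
10.8167 tcp [508.2  38.1 157.1] toolx -38.31 ring [579.9 127.1 178.1] handle phi -29.8 F [ 0.8  0.6 -4.7] T [-0.03 -0.06 -0.05] w 18.5
Mz load about nut from F 0.03 +T -0.05
```

drive_tool --commands '[[[0.0097, -0.007, 0], 0.1047, 1], [[0.0104, -0.006, 0], 0.1047, 1], [[0.0109, -0.0048, 0], 0.1047, 1], [[0.0114, -0.0037, 0], 0.1047, 1], [[0.0117, -0.0025, 0], 0.1047, 1], [[0.0119, -0.0012, 0], 0.1047, 1], [[0.012, 0, 0], 0.1047, 1], [[0.0119, 0.0013, 0], 0.1047, 1]]'

```text
time_s: 11.48
ee_pos: [596.6, 13.6, 154.0]
orientation: [[0.985, 0.173, -0.0], [0.173, -0.985, -0.0], [-0.0, 0.0, -1.0]]
force: [-0.5, 0.1, -4.2]
gripper_width: 18.5
```

drive_tool --commands '[[[0.0117, 0.0025, 0], 0.1047, 1], [[0.0114, 0.0037, 0], 0.1047, 1], [[0, 0, -0.008], 0, 1], [[0, 0, 0], 0, 1], [[0, 0, 0], 0, 1], [[0, 0, 0], 0, 1]]'

```text
time_s: 11.98
ee_pos: [618.3, 19.5, 145.9]
orientation: [[0.93, 0.367, -0.001], [0.367, -0.93, -0.0], [-0.001, -0.0, -1.0]]
force: [0.0, -0.4, -5.1]
gripper_width: 18.6
```

```bash
python3 st.py
python3 - <<'E'
from h import *
import pickle
s=imaging.capture("scene");pickle.dump(s,open("s2.pkl","wb"))
save(s,"b.png",(300,210,390,300),6)
E
```

```text
11.9833 tcp [618.3  19.5 145.9] toolx 21.55 ring [577.4 126.3 166.4] handle phi 30.0 F [ 0.  -0.4 -5.1] T [-0.01  0.   -0.  ] w 18.6
Mz load about nut from F -0.01 +T -0.0
```

View pics/b.png

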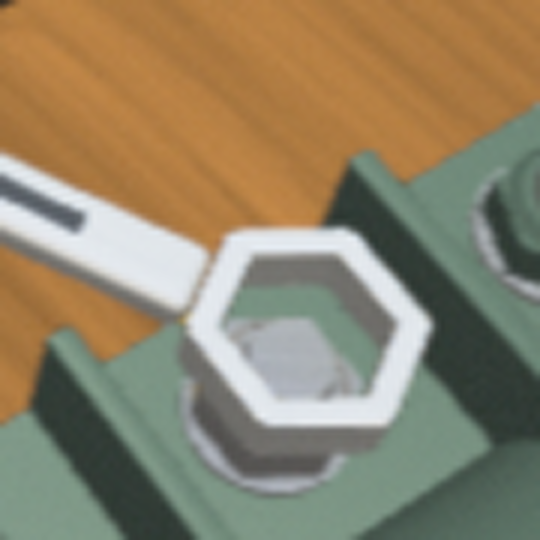

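Ring hole centre ≈(308,325), stud inside at ≈(285,355) as expected with parallax; lowering.

drive_tool --commands '[[[0, 0, -0.008], 0, 1], [[0, 0, -0.007], 0, 1], [[0, 0, -0.004], 0, 1], [[0, 0, -0.003], 0, 1], [[0, 0, -0.002], 0, 1], [[0, 0, 0], 0, 1], [[0, 0, 0], 0, 1]]'

```text
time_s: 12.62
ee_pos: [619.3, 19.9, 122.3]
orientation: [[0.929, 0.369, -0.0], [0.369, -0.929, -0.0], [-0.0, 0.0, -1.0]]
force: [-0.2, -0.3, -5.9]
gripper_width: 18.3
```

```bash
python3 st.py
```

```text
12.6167 tcp [619.3  19.9 122.3] toolx 21.66 ring [578.1 126.5 142.8] handle phi 30.2 F [-0.2 -0.3 -5.9] T [-0.03  0.   -0.01] w 18.3
Mz load about nut from F -0.03 +T -0.01
```

drive_tool --commands '[[[0, 0, -0.004], 0, 1], [[0, 0, 0], 0, 1], [[-0.0075, -0.0027, 0], -0.07, 1], [[-0.0077, -0.0021, 0], -0.07, 1], [[-0.0078, -0.0016, 0], -0.07, 1], [[-0.0079, -0.001, 0], -0.07, 1], [[-0.008, -0.0005, 0], -0.07, 1], [[-0.008, 0, 0], -0.07, 1]]'

```text
time_s: 13.28
ee_pos: [572.7, 12.1, 118.5]
orientation: [[0.999, -0.044, 0.002], [-0.044, -0.999, -0.0], [0.002, 0.0, -1.0]]
force: [2.0, -0.7, -6.6]
gripper_width: 18.6
```

```bash
python3 st.py
```

```text
13.2833 tcp [572.7  12.1 118.5] toolx -2.53 ring [578.9 126.3 139. ] handle phi 6.0 F [ 2.  -0.7 -6.6] T [ 0.12 -0.32  0.42] w 18.6
Mz load about nut from F 0.23 +T 0.42
```

drive_tool --commands '[[[-0.008, 0.0006, 0], -0.07, 1], [[-0.0079, 0.0012, 0], -0.07, 1], [[-0.0078, 0.0017, 0], -0.07, 1], [[-0.0076, 0.0022, 0], -0.07, 1], [[0, 0, 0], 0, 1]]'

```text
time_s: 13.7
ee_pos: [540.4, 18.1, 118.4]
orientation: [[0.948, -0.317, 0.0], [-0.317, -0.948, 0.001], [-0.0, -0.001, -1.0]]
force: [0.3, 0.2, -6.0]
gripper_width: 18.7
```

```bash
python3 st.py
```

```text
13.7 tcp [540.4  18.1 118.4] toolx -18.5 ring [577.7 126.2 139. ] handle phi -10.0 F [ 0.3  0.2 -6. ] T [-0.08  0.02  0.  ] w 18.7
Mz load about nut from F 0.02 +T 0.0
```

drive_tool --commands '[[[-0.0038, 0.0013, 0], -0.035, 1], [[-0.0037, 0.0015, 0], -0.035, 1], [[-0.0037, 0.0016, 0], -0.035, 1]]'

```text
time_s: 13.95
ee_pos: [530.4, 22.0, 118.6]
orientation: [[0.911, -0.413, 0.001], [-0.413, -0.911, -0.0], [0.001, -0.0, -1.0]]
force: [1.6, 1.1, -7.0]
gripper_width: 18.7
```

```bash
python3 st.py
```

```text
13.95 tcp [530.4  22.  118.6] toolx -24.37 ring [578.6 125.7 139.1] handle phi -15.9 F [ 1.6  1.1 -7. ] T [-0.03 -0.24  0.45] w 18.7
Mz load about nut from F 0.12 +T 0.45
```

drive_tool --commands '[[[-0.0018, 0.0009, 0], -0.0175, 1], [[-0.0018, 0.0009, 0], -0.0175, 1]]'

```text
time_s: 14.12
ee_pos: [526.6, 23.8, 118.5]
orientation: [[0.896, -0.445, 0.001], [-0.445, -0.896, -0.0], [0.001, -0.0, -1.0]]
force: [1.2, -0.2, -6.2]
gripper_width: 18.5
```

```bash
python3 st.py
```

```text
14.1167 tcp [526.6  23.8 118.5] toolx -26.4 ring [578.5 125.7 139. ] handle phi -17.9 F [ 1.2 -0.2 -6.2] T [-0.1  -0.12  0.48] w 18.5
Mz load about nut from F 0.14 +T 0.48
```

drive_tool --commands '[[[-0.0018, 0.0009, 0], -0.0175, 1], [[0, 0, 0], 0, 1]]'

```text
time_s: 14.28
ee_pos: [524.5, 24.9, 118.4]
orientation: [[0.887, -0.461, 0.0], [-0.461, -0.887, 0.0], [0.0, -0.0, -1.0]]
force: [-0.1, 0.9, -5.6]
gripper_width: 18.5
```

```bash
python3 st.py
```

```text
14.2833 tcp [524.5  24.9 118.4] toolx -27.47 ring [578.2 125.8 139. ] handle phi -19.0 F [-0.1  0.9 -5.6] T [-0.04 -0.13  0.34] w 18.5
Mz load about nut from F -0.06 +T 0.34
```

drive_tool --commands '[[[-0.0018, 0.001, 0], -0.0175, 1], [[0, 0, 0], 0, 1]]'

```text
time_s: 14.45
ee_pos: [522.7, 25.8, 118.4]
orientation: [[0.879, -0.477, 0.0], [-0.477, -0.879, -0.0], [0.0, -0.0, -1.0]]
force: [1.4, -0.0, -5.7]
gripper_width: 18.4
```

```bash
python3 st.py
```

```text
14.45 tcp [522.7  25.8 118.4] toolx -28.51 ring [578.2 125.7 138.9] handle phi -20.0 F [ 1.4 -0.  -5.7] T [-0.02 -0.1   0.3 ] w 18.4
Mz load about nut from F 0.14 +T 0.3
```

drive_tool --commands '[[[-0.0009, 0.0005, 0], -0.009, 1], [[0, 0, 0], 0, 1]]'

```text
time_s: 14.62
ee_pos: [521.9, 26.2, 118.4]
orientation: [[0.874, -0.485, 0.0], [-0.485, -0.874, -0.0], [0.0, -0.0, -1.0]]
force: [0.9, 0.2, -5.4]
gripper_width: 18.5
```

```bash
python3 st.py
```

```text
14.6167 tcp [521.9  26.2 118.4] toolx -29.01 ring [578.3 125.6 138.9] handle phi -20.5 F [ 0.9  0.2 -5.4] T [-0.16 -0.19  0.37] w 18.5
Mz load about nut from F 0.08 +T 0.37
```

drive_tool --commands '[[[-0.0009, 0.0005, 0], -0.009, 1], [[0, 0, 0], 0, 1]]'

```text
time_s: 14.78
ee_pos: [520.9, 26.8, 118.4]
orientation: [[0.87, -0.493, 0.0], [-0.493, -0.87, -0.0], [0.0, -0.0, -1.0]]
force: [1.2, 0.4, -6.3]
gripper_width: 18.2
```

```bash
python3 st.py
```

```text
14.7833 tcp [520.9  26.8 118.4] toolx -29.54 ring [578.2 125.7 138.9] handle phi -21.0 F [ 1.2  0.4 -6.3] T [-0.09 -0.18  0.36] w 18.2
Mz load about nut from F 0.09 +T 0.36
```

drive_tool --commands '[[[-0.0009, 0.0005, 0], -0.009, 1], [[0, 0, 0], 0, 1]]'

```text
time_s: 14.95
ee_pos: [520.2, 27.2, 118.4]
orientation: [[0.866, -0.501, 0.001], [-0.501, -0.866, -0.0], [0.001, -0.0, -1.0]]
force: [2.4, -0.8, -6.7]
gripper_width: 18.6
```

```bash
python3 st.py
```

```text
14.95 tcp [520.2  27.2 118.4] toolx -30.05 ring [578.4 125.6 139. ] handle phi -21.5 F [ 2.4 -0.8 -6.7] T [-0.11 -0.3   0.46] w 18.6
Mz load about nut from F 0.29 +T 0.46
```

drive_tool --commands '[[[-0.0009, 0.0005, 0], -0.009, 1], [[0, 0, 0], 0, 1]]'

```text
time_s: 15.12
ee_pos: [519.5, 27.6, 118.5]
orientation: [[0.861, -0.508, 0.001], [-0.508, -0.861, -0.0], [0.001, -0.0, -1.0]]
force: [2.3, -1.3, -6.7]
gripper_width: 18.6
```

```bash
python3 st.py
```

```text
15.1167 tcp [519.5  27.6 118.5] toolx -30.55 ring [578.6 125.4 139. ] handle phi -22.1 F [ 2.3 -1.3 -6.7] T [-0.3  -0.54  0.49] w 18.6
Mz load about nut from F 0.3 +T 0.49
```

drive_tool --commands '[[[-0.0009, 0.0005, 0], -0.009, 1], [[0, 0, 0], 0, 1]]'

```text
time_s: 15.28
ee_pos: [518.9, 28.0, 118.6]
orientation: [[0.857, -0.516, 0.002], [-0.516, -0.857, -0.001], [0.002, -0.0, -1.0]]
force: [4.4, -1.9, -5.9]
gripper_width: 18.5
```

```bash
python3 st.py
```

```text
15.2833 tcp [518.9  28.  118.6] toolx -31.07 ring [578.8 125.3 139.2] handle phi -22.6 F [ 4.4 -1.9 -5.9] T [-0.42 -0.81  0.59] w 18.5
Mz load about nut from F 0.54 +T 0.59
```

drive_tool --commands '[[[-0.0005, 0.0003, 0], -0.005, 1], [[0, 0, 0], 0, 1]]'

```text
time_s: 15.45
ee_pos: [518.6, 28.2, 118.7]
orientation: [[0.854, -0.52, 0.002], [-0.52, -0.854, -0.001], [0.002, -0.0, -1.0]]
force: [5.4, -1.2, -6.4]
gripper_width: 18.5
```

```bash
python3 st.py
```

```text
15.45 tcp [518.6  28.2 118.7] toolx -31.34 ring [579.  125.2 139.2] handle phi -22.8 F [ 5.4 -1.2 -6.4] T [-0.44 -0.91  0.64] w 18.5
Mz load about nut from F 0.6 +T 0.64
```

drive_tool --commands '[[[0, 0, 0], 0, 1], [[0, 0, 0], 0, 1]]'

```text
time_s: 15.62
ee_pos: [518.5, 28.2, 118.6]
orientation: [[0.854, -0.52, 0.002], [-0.52, -0.854, -0.001], [0.002, -0.0, -1.0]]
force: [4.8, -1.5, -5.9]
gripper_width: 18.8
```

```bash
python3 st.py
```

```text
15.6167 tcp [518.5  28.2 118.6] toolx -31.34 ring [578.9 125.2 139.2] handle phi -22.8 F [ 4.8 -1.5 -5.9] T [-0.49 -0.88  0.77] w 18.8
Mz load about nut from F 0.56 +T 0.77
```

drive_tool --commands '[[[-0.0007, 0.0004, 0], -0.006, 1], [[0, 0, 0], 0, 1]]'

```text
time_s: 15.78
ee_pos: [518.1, 28.5, 118.7]
orientation: [[0.851, -0.525, 0.002], [-0.525, -0.851, -0.001], [0.003, -0.001, -1.0]]
force: [5.3, -2.3, -7.6]
gripper_width: 18.8
```

```bash
python3 st.py
```

```text
15.7833 tcp [518.1  28.5 118.7] toolx -31.68 ring [579.  125.2 139.3] handle phi -23.2 F [ 5.3 -2.3 -7.6] T [-0.51 -1.    0.76] w 18.8
Mz load about nut from F 0.66 +T 0.76
```

drive_tool --commands '[[[0, 0, 0], 0, 1]]'

```text
time_s: 15.87
ee_pos: [518.1, 28.5, 118.7]
orientation: [[0.851, -0.525, 0.002], [-0.525, -0.851, -0.001], [0.002, -0.001, -1.0]]
force: [4.8, -1.9, -6.8]
gripper_width: 18.5
```

```bash
python3 st.py
```

```text
15.8667 tcp [518.1  28.5 118.7] toolx -31.67 ring [579.  125.2 139.3] handle phi -23.2 F [ 4.8 -1.9 -6.8] T [-0.53 -1.04  0.78] w 18.5
Mz load about nut from F 0.58 +T 0.78
```

drive_tool --commands '[[[-0.0008, 0.0005, 0], -0.007, 1], [[0, 0, 0], 0, 1], [[0, 0, 0], 0, 1]]'

```text
time_s: 16.12
ee_pos: [517.6, 28.7, 118.8]
orientation: [[0.847, -0.531, 0.003], [-0.531, -0.847, -0.001], [0.003, -0.001, -1.0]]
force: [6.3, -2.8, -7.3]
gripper_width: 18.2
```

```bash
python3 st.py
```

```text
16.1167 tcp [517.6  28.7 118.8] toolx -32.06 ring [579.2 125.  139.4] handle phi -23.6 F [ 6.3 -2.8 -7.3] T [-0.64 -1.19  0.86] w 18.2
Mz load about nut from F 0.78 +T 0.86
```

drive_tool --commands '[[[0, 0, 0], 0, 1]]'

```text
time_s: 16.2
ee_pos: [517.6, 28.7, 118.8]
orientation: [[0.848, -0.531, 0.003], [-0.531, -0.848, -0.001], [0.003, -0.001, -1.0]]
force: [7.4, -2.1, -7.5]
gripper_width: 18.6
```

```bash
python3 st.py
```

```text
16.2 tcp [517.6  28.7 118.8] toolx -32.06 ring [579.2 125.  139.4] handle phi -23.6 F [ 7.4 -2.1 -7.5] T [-0.69 -1.17  0.86] w 18.6
Mz load about nut from F 0.85 +T 0.86
```

drive_tool --commands '[[[0.0036, -0.0018, 0], 0.035, 1], [[0.0036, -0.0018, 0], 0.035, 1], [[0.0036, -0.0018, 0], 0.035, 1], [[0, 0, 0], 0, 1], [[0, 0, 0], 0, 1], [[0, 0, 0], 0, 1]]'

```text
time_s: 16.7
ee_pos: [526.2, 24.3, 118.0]
orientation: [[0.898, -0.441, -0.002], [-0.441, -0.898, 0.0], [-0.002, 0.0, -1.0]]
force: [-0.0, 0.3, -5.8]
gripper_width: 18.7
```

```bash
python3 st.py
```

```text
16.7 tcp [526.2  24.3 118. ] toolx -26.16 ring [577.6 126.4 138.5] handle phi -17.7 F [-0.   0.3 -5.8] T [-0.03  0.11  0.06] w 18.7
Mz load about nut from F -0.02 +T 0.06
```

Free. Lifting off.

drive_tool --commands '[[[0, 0, 0.002], 0, 1], [[0, 0, 0.005], 0, 1], [[0, 0, 0.008], 0, 1], [[0, 0, 0.012], 0, 1], [[0, 0, 0.02], 0, 1], [[0, 0, 0.02], 0, 1], [[0, 0, 0.015], 0, 1], [[0, 0, 0], 0, 1]]'

```text
time_s: 17.37
ee_pos: [529.7, 24.2, 205.1]
orientation: [[0.898, -0.44, 0.008], [-0.44, -0.898, 0.002], [0.006, -0.005, -1.0]]
force: [1.7, -0.8, -4.2]
gripper_width: 18.5
```

```bash
python3 st.py
```

```text
17.3667 tcp [529.7  24.2 205.1] toolx -26.08 ring [580.9 126.4 226.2] handle phi -17.6 F [ 1.7 -0.8 -4.2] T [-0.01 -0.15 -0.04] w 18.5
Mz load about nut from F 0.21 +T -0.04
```

drive_tool --commands '[[[-0.002, -0.014, 0], 0.04, 1], [[-0.004, -0.028, 0], 0.07, 1], [[-0.004, -0.03, 0], 0.07, 1], [[-0.004, -0.03, 0], 0.07, 1], [[-0.004, -0.03, 0], 0.07, 1], [[-0.004, -0.03, 0], 0.07, 1], [[-0.004, -0.03, 0], 0.07, 1], [[-0.004, -0.03, 0], 0.07, 1]]'

```text
time_s: 18.03
ee_pos: [496.4, -199.1, 200.3]
orientation: [[0.997, 0.079, 0.0], [0.079, -0.997, 0.001], [0.0, -0.001, -1.0]]
force: [0.6, 0.3, -7.1]
gripper_width: 18.5
```

drive_tool --commands '[[[-0.004, -0.03, 0], 0.07, 1], [[-0.004, -0.028, -0.02], 0.07, 1], [[-0.003, -0.018, -0.03], 0.06, 1], [[-0.001, -0.006, -0.03], 0.031, 1], [[0, 0, 0], 0, 1], [[0, 0, 0], 0, 1], [[0, 0, 0], 0, 1]]'

```text
time_s: 18.62
ee_pos: [486.1, -279.5, 121.4]
orientation: [[0.953, 0.302, 0.001], [0.302, -0.953, -0.0], [0.001, 0.001, -1.0]]
force: [0.9, 0.3, -5.0]
gripper_width: 18.3
```

```bash
python3 st.py;  python3 - <<'E'
from h import *
import pickle
t=imaging.capture("top");s=imaging.capture("scene");pickle.dump((t,s),open("c2.pkl","wb"))
r=lambda c,x0,y0,w,h,f:cv2.resize(c["frame"][y0:y0+h,x0:x0+w,::-1],None,fx=f,fy=f,interpolation=cv2.INTER_CUBIC)
cv2.imwrite("pics/d.png",np.hstack([r(t,110,140,65,60,6),r(s,310,230,65,60,6)]))
E
```

```text
18.6167 tcp [ 486.1 -279.5  121.4] toolx 17.55 ring [ 452.7 -170.2  141.9] handle phi 26.0 F [ 0.9  0.3 -5. ] T [-0.   -0.04 -0.02] w 18.3
Mz load about nut from F 0.33 +T -0.02
```

View pics/d.png

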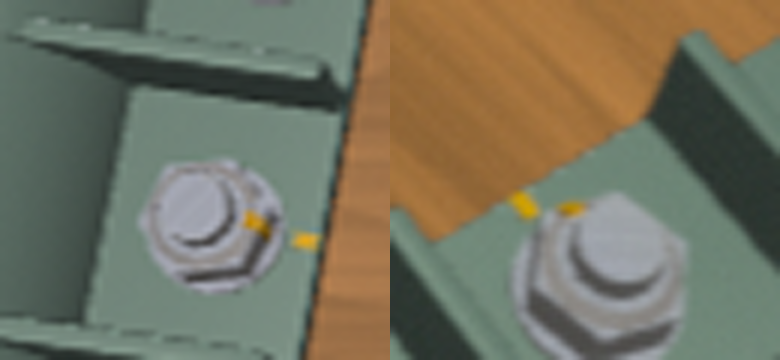

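Marks lie in line from the axis: top view nut mark (257,224), flange mark (306,241), stud (193,210). Checking numerically.

Run:
```python
from h import *
import pickle
t,s=pickle.load(open("c2.pkl","rb"))
A=lambda u,v:((u-2.5)/6+110,(v-2.5)/6+140); B=lambda u,v:((u-392.5)/6+310,(v-2.5)/6+230)
for c,f,st,nm,fm in((t,A,(193,210),(257,224),(306,241)),(s,B,(618,238),(572,210),(525,206))):
  o=ray(c,f(*st),158)
  for n,q,z in(('nut',nm,146.5),('flange',fm,125.5)):
    d=(ray(c,f(*q),z)-o)[:2];print(n,d.round(1),np.degrees(np.arctan2(d[1],d[0])).round(1))
```

```text
nut [ -2.  -17.6] -96.5
flange [ -3.  -28.9] -95.9
nut [ -2.7 -14.8] -100.4
flange [ -4.7 -28. ] -99.5
```

drive_tool --commands '[[[0, 0, -0.02], 0, 1], [[0, 0, -0.025], 0, 1], [[0, 0, -0.02], 0, 1], [[0, 0, -0.012], 0, 1], [[0, 0, -0.006], 0, 1], [[0, 0, 0], 0, 1], [[0, 0, 0], 0, 1], [[0, 0, 0], 0, 1]]'

```text
time_s: 19.38
ee_pos: [486.3, -280.5, 38.9]
orientation: [[0.953, 0.301, 0.003], [0.301, -0.953, -0.001], [0.002, 0.002, -1.0]]
force: [0.6, 0.2, -4.5]
gripper_width: 18.7
```

```bash
python3 st.py
```

```text
19.3833 tcp [ 486.3 -280.5   38.9] toolx 17.54 ring [ 452.9 -171.2   59.2] handle phi 26.0 F [ 0.6  0.2 -4.5] T [-0.   -0.03  0.01] w 18.7
Mz load about nut from F 0.21 +T 0.01
```

drive_tool --commands '[[[0, 0, -0.003], 0, 1], [[0, 0, -0.002], 0, 1], [[0, 0, -0.002], 0, 1], [[0, 0, 0], 0, 1], [[0, 0, 0], 0, 1]]'

```text
time_s: 19.8
ee_pos: [484.9, -279.9, 30.2]
orientation: [[0.954, 0.301, -0.0], [0.301, -0.954, 0.0], [-0.0, -0.0, -1.0]]
force: [0.1, -0.1, -5.5]
gripper_width: 18.5
```

```bash
python3 st.py
```

```text
19.8 tcp [ 484.9 -279.9   30.2] toolx 17.53 ring [ 451.5 -170.5   50.7] handle phi 26.0 F [ 0.1 -0.1 -5.5] T [-0.04 -0.02 -0.  ] w 18.5
Mz load about nut from F 0.04 +T -0.0
```

drive_tool --commands '[[[0, 0, -0.001], 0, 1], [[0, 0, 0], 0, 1], [[0, 0, 0], 0, 1]]'

```text
time_s: 20.05
ee_pos: [485.1, -280.1, 29.7]
orientation: [[0.954, 0.301, 0.0], [0.301, -0.954, 0.0], [0.0, 0.0, -1.0]]
force: [-1.2, 1.3, -1.2]
gripper_width: 18.4
```

drive_tool --commands '[[[0, 0, -0.001], 0, 1], [[0, 0, 0], 0, 1], [[0, 0, 0], 0, 1]]'

```text
time_s: 20.3
ee_pos: [485.2, -280.0, 29.7]
orientation: [[0.954, 0.301, 0.0], [0.301, -0.954, 0.001], [0.001, -0.001, -1.0]]
force: [-4.5, 3.0, 7.9]
gripper_width: 18.5
```

drive_tool --commands '[[[0, 0, 0], 0, 0.75], [[0, 0, 0], 0, 0.6], [[0, 0, 0], 0, 0.4], [[0, 0, 0], 0, 0.2], [[0, 0, 0], 0, 0.1], [[0, 0, 0], 0, 0.0], [[0, 0, 0], 0, 0.0], [[0, 0, 0], 0, 0]]'

```text
time_s: 20.97
ee_pos: [485.0, -280.0, 28.3]
orientation: [[0.954, 0.301, 0.0], [0.301, -0.954, -0.0], [0.0, 0.0, -1.0]]
force: [0.5, -0.3, 0.4]
gripper_width: 85.6
```

drive_tool --commands '[[[0, 0, 0.005], 0, 0], [[0, 0, 0.02], 0, 0], [[0, 0, 0.03], 0, 0], [[0, 0, 0.03], 0, 0], [[0, 0, 0.03], 0, 0], [[0, 0, 0.03], 0, 0], [[0, 0, 0.02], 0, 0], [[0, 0, 0], 0, 0]]'

```text
time_s: 21.63
ee_pos: [487.3, -281.7, 198.5]
orientation: [[0.954, 0.301, 0.008], [0.301, -0.954, -0.002], [0.007, 0.005, -1.0]]
force: [0.1, -1.4, -0.1]
gripper_width: 85.4
```

drive_tool --commands '[[[0, 0, 0], 0, 0], [[0, 0, 0], 0, 0], [[0, 0, 0], 0, 0]]'

```text
time_s: 21.88
ee_pos: [484.2, -279.5, 192.1]
orientation: [[0.954, 0.301, -0.002], [0.301, -0.954, 0.001], [-0.002, -0.001, -1.0]]
force: [-0.9, -0.0, 0.3]
gripper_width: 85.5
```

```bash
python3 st.py;  python3 - <<'E'
from h import *
save(imaging.capture("scene"),"e.png",None,1.5)
E
```

```text
21.8833 tcp [ 484.2 -279.5  192.1] toolx 17.53 ring [ 450.9 -170.1  212.7] handle phi 26.0 F [-0.9 -0.   0.3] T [-0.05  0.03 -0.01] w 85.5
Mz load about nut from F -0.38 +T -0.01
```

View pics/e.png

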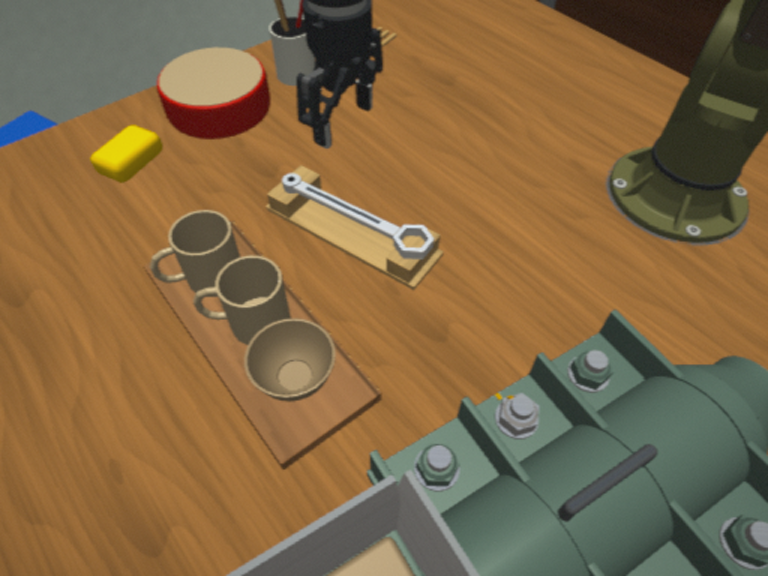

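The spanner lies across both blocks (ring at (414,240), eye at (291,182)). The ware has not moved, the gripper is clear, and the nut's marks meet at (505,398).

```bash
python3 -c "
from h import *
print(workorder.hand_in())"
```

```text
the job is handed in; nothing more can be done
None
```

The nut is tight, the spanner is back on its rest, and the job was handed in at about 22 s of the 70 s allowed.

- **Tightening:** I turned the nut clockwise in two strokes of the spanner, about 60° and then about 54°. The handle stayed within about 34° of straight out, short of the ribs at 42°. The nut came up solid at a measured pull of about 1.6–1.7 N m, a little over the 1.5 asked and well below 2.7. I then backed the spanner off within its free play, without turning the nut back, and lifted it away.
- **Marks:** After tightening, the yellow mark on the nut lined up with the one on the flange to within 1° in both the top and scene views. The two views' absolute angles differ from each other by about 4°, which fits the camera calibration.
- **Spanner and ware:** The last picture shows the spanner lying across both blocks, the gripper open and clear, and the mugs and bowl where they were. The spanner was set down in contact before release, with about 8 N of upward force on the tool. I saw no collision, and no check failed.

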